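# Feed a loose battery cell against the ramp gate

### The job

Swing the feed ramp's orange gate to 90 degrees, square across the low end of the lane, and only then take the loose cell out of the steel slot and lay it in the lane so that it rests against the gate. The cell rolls at a touch: put it in gently, do not drop it into the lane or let it run down, and leave the gate square. Leave everything else on the shelf where it is (you may set the cell down on the chock plate to change your grip).

Things in the scene. Friction and masses are not known exactly. Their poses are not given: they have to be found in the camera images.
- cell: Loose round battery cell, a plain cylinder 34 mm in diameter and 64 mm long with flat ends, about 150 g, blue with a red band near one end. Origin at its centre; its own y axis is the cylinder's axis (red band towards +y). It has almost no rolling resistance. At the start it lies in the slot.
- slot: Fixed steel slot, the cell on its side in it. Origin on the table under its centre, y along the cell. Bed 12 mm up (cell's axis 29 mm up). Two cheeks 58 mm long (y), 4 mm thick, inner faces 39 mm apart, reach 46 mm, level with the cell's top: no finger fits between cheek and flank. Ends open: the cell's ends stick out about 3 mm past the cheeks, table clear below.
- chock: Fixed black set-down plate 74 mm (x) by 50 mm (y), 4 mm thick, with two yellow strips along y, 4 mm wide, centred at x = +-16 mm, tops 10 mm above the table. A cell laid between them, along y, cannot roll; its axis is then 21 mm above the table and its ends overhang the plate by 7 mm. Origin on the table under the centre.
- ramp: Fixed steel feed ramp, an open-topped lane. Origin on the table under it. Bed falls 8 degrees towards its -x end: bed height = 25 mm + 0.1405 (x + 50 mm), x from -60 to 90 mm. Side walls from x = -36 to 91 mm, inner faces at y = +-36 mm, 36 mm above the bed: no room for fingers at the cell's ends in the lane. The cell must lie across the lane, along y.
- lane_rest (a point): Fixed point of the ramp: where the cell's centre is when the cell lies on the bed touching the square gate (ramp frame x = -41, y = 0, 43.5 mm above the table). Axes as the ramp.
- gate (a joint): Gate angle about its vertical pin, rad: 0 = arm along the ramp's -x, lane open; pi/2 = arm along the ramp's -y, square across the lane's low end. Grows counter-clockwise from above; range 0 to 2.0, no stop or detent at 90 degrees. Friction of 0.12 N m keeps it where it is left: about 2 N at the knob or at mid-lane moves it, so pressing the cell hard on it spoils the setting.
- gate_pin (a point): Fixed point of the ramp on the gate's pin axis (ramp frame x = -55, y = +60, 26.5 mm above the table). The orange arm is a flat bar 8 mm wide and 5.5 mm high reaching 96 mm from the pin, its top 32 mm above the table, 8 mm above the bed there: it catches the cell low on its flank, and a finger can pass above it.
- gate_knob (a point): Middle height of the gate's upright orange knob (18 mm diameter, 36 mm tall, top at 94.5 mm, this point 76.5 mm above the table), on the tail opposite the arm, 62 mm from the pin: at gate angle q it lies from the pin in direction (cos q, sin q) in the ramp's x, y.
- jumper: Bystander: red plastic jumper block 62 x 26 x 22 mm. Leave alone. Origin under its centre.
- holder: Bystander: black plastic two-bay battery holder 115 x 75 x 22 mm. Leave alone. Origin under its centre.
- bracket: Bystander: steel angle bracket clamp 30 x 90 x 40 mm. Leave alone. Origin under its centre.
- carton: Bystander: small cardboard carton 70 x 90 x 45 mm. Leave alone. Origin under its centre.
- driver: Bystander: screwdriver 180 mm long lying flat. Leave alone.
- pot: Bystander: small jar 48 mm diameter, 70 mm tall. Leave alone. Origin under its centre.

How it is judged (in metres and radians):
On the way, in this order (a step that is already met when the one before it is completed fails the run):
1. the gate stands square across the lane while the cell is still in the slot (value of joint gate between 1.43 and 1.71 rad and z of cell in the frame of slot below 0.04 m and horizontal distance between cell and slot below 0.02 m), for 0.2 s.
2. the cell is lifted out of the slot (z of cell in the frame of slot above 0.06 m), for 0.05 s.
At the end, for the whole second after the job is handed in: The gate is within 8 degrees of 90; the cell lies on the lane's bed across the lane (within 0.2 rad), its centre 30 to 56 mm downhill of the ramp's origin and within 12 mm of mid-lane, i.e. against the gate; cell and gate are at rest and let go (value of joint gate between 1.43 and 1.71 rad and x of cell in the frame of ramp between -0.056 and -0.03 m and y of cell in the frame of ramp between -0.012 and 0.012 m and z of cell in the frame of ramp between 0.036 and 0.052 m and angle between the y axis of cell and the y axis of ramp, either way round below 0.2 rad and linear speed of cell below 0.02 m/s and velocity of joint gate between -0.05 and 0.05 rad/s); the robot touches nothing.
It fails at once if the cell is dropped into the lane or runs down it (faster than 0.4 m/s within the lane, below 70 mm height) (linear speed of cell above 0.4 m/s and z of cell in the frame of ramp below 0.07 m and x of cell in the frame of ramp between -0.07 and 0.1 m and y of cell in the frame of ramp between -0.036 and 0.036 m).
It fails at once if a bystander is moved by more than 30 mm (distance of any of jumper, holder, bracket, carton, driver, pot from where it was at the start of the episode above 0.03 m).
It also fails if it takes over 58 s, if anything falls off the work surface, if the arm or the gripper's body presses on something with over 40 N, if the wrist force passes 120 N, or if a joint passes its speed limit or range.

### The arm

A 6-joint arm with a two-finger parallel gripper is mounted at the origin on the work surface. World frame = base frame: x ahead of the robot, y to its left, z up, the work surface at z = 0. Lengths are in m, angles in degrees, forces in N, time in s.
With the tool pointing down it reaches from about 0.4 to 0.825 m from the base axis. Payload 7 kg.
Tool frame: the origin (TCP) lies midway between the tips of the shut fingers; the grasp point (between the pads) lies 19 mm behind it; z points along the fingers, y is the line along which they close (so a half turn about z gives the same grasp; the last joint's range is limited). The gripper opens to 88 mm and grips with 3 to 60 N. Pads are 19 mm wide; open, the fingers measure 130 mm over their backs; the gripper's body (78 mm by 193 mm) begins 47 mm behind the grasp point.
Start: joints at [-47.263, 20.546, 0.682, 0, -70.136, -16.507], TCP at [0.298, -0.605, 0.204] pointing down, gripper open.
Joint ranges: [-176.03, 176.03], [-82.01, 121.73], [-58.28, 71.71], [-173.87, 95.51], [-174.79, -0.11], [-173.66, 173.66]. Speed limits (degrees/s): [136.94, 136.94, 172.46, 180, 180, 180].

### API

Orientations are given as [roll, pitch, yaw] about the fixed x, y, z axes, in that order (R = Rz(yaw) Ry(pitch) Rx(roll)).
In Python, from plant import r, eyes, workorder gives the robot as it stands.
- The arm moves only by the tool step_arm, never from a script. Its argument "plan" is a list of rows, each a list of 5 numbers: the shift along the tool's x, y, z each as a share of 25 cm, from -1 to 1, then the turn about the tool's z as a share of 60 degrees, from -1 to 1, then the finger opening in mm, from 0 to 87.6. In form: [[x, y, z, turn, jaw], ...]. A call has 1 to 12 rows; each row is the pose to reach, as a shift and turn from the pose commanded when the call began, along the tool's axes at that moment; what a row does not reach only later rows make up. A row lasts 1/12 s, in which the tool goes at most 41.7 mm and 7.16 degrees, less where a joint would pass 70% of its speed; a pose out of reach is approached as far as the arm can. A call with a number of a shift or a turn outside -1 to 1 is refused whole. A call with a gripper value outside its range is refused whole. The fingers move at their own pace and stop on an object; "newtons" is the grip in N (left out, the last holds). Time passes only in rows, so rows that repeat a pose let the fingers close. It gives the time, the measured TCP pose, the force, the opening and the grip force at its end, in the units of the state.
- r.get_state(): the state, without advancing time (a new reading comes with each control period).
- eyes.capture(name): name is "scene" or "top"; returns the picture (480x640x3 uint8, red, green, blue); there is no depth.
- eyes.camera_model(name): a dict with "fov_y" (degrees; the focal length in pixels is half the picture's height over the tangent of half this angle, whatever the lens; pixels are square), "cx", "cy" (the principal point, pixels), "world_to_cam" (4x4, takes a point from world to camera coordinates). Camera axes: x right, y up, looking along -z (the intrinsics and any distortion apply to the point x, -y, -z); pixel columns grow to the right and rows downward; lengths in m; the calibration is good to about 2 mm. A picture is of the moment at which its call begins. camera_model takes no time and is no camera call.
- workorder.close_job(): hands the job in; it is judged then, once.
The state is a dict: "time_s": time; "joints": joint angles; "qd": joint speeds; "joint_torque": joint torques, N m; "tcp_pos": TCP position; "eef_rot": TCP orientation; "contact_force": force on the tool from outside, world axes, zero at the start; "moment": the same for the moment, N m; "gripper_width": finger opening in m; "gripper_force": force on a finger pad.
Only numpy, scipy, OpenCV 4.12 (cv2) and the standard library are available. Lean on these libraries where they do the work, as an engineer would, in place of code of your own. Each camera call takes 0.05 s, during which the arm holds its last target. There are 200 camera calls.

## Working session

There is one attempt and no reset: what is moved stays moved. The work goes in short steps, Python scripts to look and compute and a tool call to move; the robot and the scene stay as the last step left them, time stands still between calls to the robot, and variables do not carry over. Pictures are saved under pics/ and viewed, at most 10 in all, crops included, and the job is handed in when it is done.

Besides the shell and the picture viewer there is one more tool, called after "Request:" in YAML: its name, and indented under it one key for each argument. step_arm: Moves the arm, as the interface text tells. Its arguments: {"type":"object","properties":{"plan":{"type":"array"},"newtons":{"type":"number"}},"required":["plan"]}

```bash
mkdir -p pics; ls
python3 - <<'E'
from plant import r,eyes
import cv2
for n in("scene","top"):
    im=eyes.capture(n); cv2.imwrite(f"pics/{n}0.png",im[:,:,::-1]); m=eyes.camera_model(n); print(n,m)
print(r.get_state())
E
```

```text
pics
scene {'fov_y': 56.372549610921425, 'cx': 318.3834407597018, 'cy': 235.44259127326572, 'world_to_cam': array([[-0.33371172,  0.94251757, -0.01723692,  0.24785759],
       [-0.75104907, -0.25478011,  0.60910787,  0.38126594],
       [ 0.56970324,  0.21621221,  0.79290005, -1.32636176],
       [ 0.        ,  0.        ,  0.        ,  1.        ]])}
top {'fov_y': 44.95652245787526, 'cx': 320.37993218654526, 'cy': 241.27866737368402, 'world_to_cam': array([[-2.88272244e-02, -9.99584373e-01, -2.68683581e-04,
        -2.86399122e-03],
       [ 9.95971027e-01, -2.87458508e-02,  8.49434476e-02,
        -5.96768323e-01],
       [-8.49158664e-02,  2.18108277e-03,  9.96385738e-01,
        -1.32043985e+00],
       [ 0.00000000e+00,  0.00000000e+00,  0.00000000e+00,
         1.00000000e+00]])}
{'time_s': 0.1, 'joints': array([-4.72624472e+01,  2.05882487e+01,  6.40012576e-01, -1.73393578e-02,
       -7.01370702e+01, -1.65068669e+01]), 'qd': array([-0.01891785, -0.01685863,  0.14267234,  0.04684462, -0.05141549,
        0.00065984]), 'joint_torque': array([ 3.07735654e-04, -5.84165096e+01,  2.93753654e+01,  7.01556087e+00,
        1.01824582e-02, -5.66082656e-05]), 'tcp_pos': array([ 0.2981035 , -0.60508253,  0.20281482]), 'eef_rot': array([ 1.79913578e+02, -8.61108888e-03, -1.53775211e+02]), 'contact_force': array([-0.75633331,  0.23643865, -0.96898334]), 'moment': array([-0.00066665, -0.00056352,  0.00013776]), 'gripper_force': 0.0, 'gripper_width': 0.08780997576432671}
```

View pics/scene0.png

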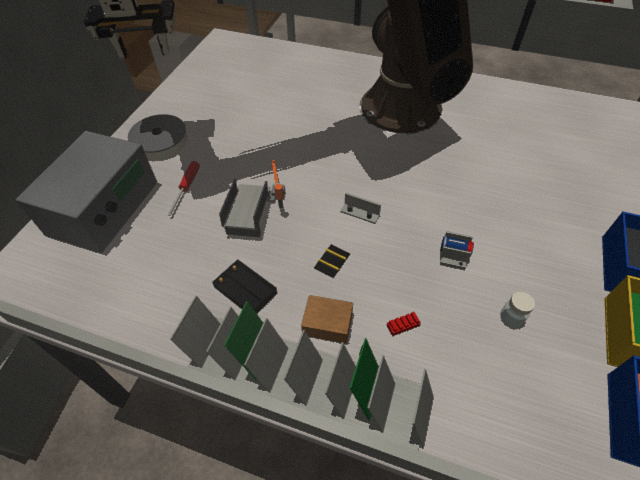

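View pics/top0.png

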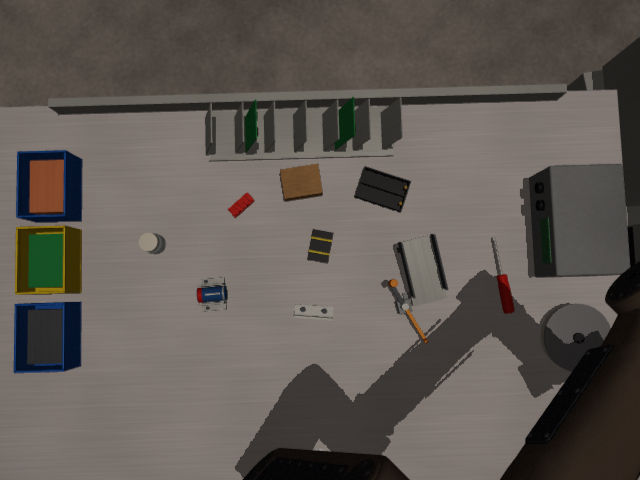

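The pictures show the cell in the slot at top (212,294), the chock at (320,246), and the ramp at (422,268). The gate pin is near (405,305), the knob near (391,284) and the arm tip near (425,340). I'll measure these with masks next.

```bash
cat > h.py <<'E'
import numpy as np, cv2
from plant import r,eyes
def ray(n,p):
    m=eyes.camera_model(n); f=240/np.tan(np.radians(m["fov_y"]/2)); T=m["world_to_cam"]; R=T[:3,:3]
    d=R.T@np.array([(p[0]-m["cx"])/f,-(p[1]-m["cy"])/f,-1]); return -R.T@T[:3,3],d
def onz(n,p,z):
    c,d=ray(n,p); return (c+d*(z-c[2])/d[2])[:2]
def tri(a,b):
    A=[];y=[]
    (c1,d1),(c2,d2)=ray("top",a),ray("scene",b)
    t=np.linalg.lstsq(np.c_[d1,-d2],c2-c1,rcond=None)[0]
    P,Q=c1+t[0]*d1,c2+t[1]*d2; return (P+Q)/2,np.linalg.norm(P-Q)
def proj(n,P):
    m=eyes.camera_model(n); f=240/np.tan(np.radians(m["fov_y"]/2)); q=m["world_to_cam"]@np.r_[P,1]
    return np.array([m["cx"]+f*q[0]/-q[2],m["cy"]-f*q[1]/-q[2]])
def mask(im,lo,hi,box):
    h=cv2.cvtColor(im,cv2.COLOR_RGB2HSV); k=cv2.inRange(h,lo,hi); o=np.zeros_like(k)
    x0,y0,x1,y1=box; o[y0:y1,x0:x1]=k[y0:y1,x0:x1]; return o
def blobs(k,amin=8):
    n,l,s,c=cv2.connectedComponentsWithStats(k)
    out=[]
    for i in range(1,n):
        if s[i,4]>=amin:
            pts=np.argwhere(l==i)[:,::-1].astype(np.float32); out.append((int(s[i,4]),c[i].round(1),[np.round(v,1) for v in cv2.minAreaRect(pts)]))
    return out
E
python3 - <<'E'
from h import *
t=cv2.imread("pics/top0.png")[:,:,::-1]; s=cv2.imread("pics/scene0.png")[:,:,::-1]
O=((5,120,80),(20,255,255)); Y=((21,90,80),(35,255,255)); B=((100,90,50),(125,255,255)); R=((165,120,60),(180,255,255));R2=((0,150,60),(4,255,255))
for n,im,bx in(("top",t,dict(O=(375,270,440,350),Y=(300,220,340,270),B=(190,270,235,320),R=(190,270,235,320),R2=(190,270,235,320))),
 ("scene",s,dict(O=(260,150,300,220),Y=(305,235,360,285),B=(430,225,485,275),R=(430,225,485,275),R2=(430,225,485,275)))):
    for c in bx: print(n,c,blobs(mask(im,*globals()[c],bx[c])))
a=cv2.resize(t[225:355,370:470],None,fx=4.4,fy=4.4,interpolation=cv2.INTER_CUBIC)
b=cv2.resize(t[265:325,180:250],None,fx=5,fy=5,interpolation=cv2.INTER_CUBIC)
c=np.zeros((572,800,3),np.uint8); c[:,:440]=a; c[:300,445:795]=b
d=cv2.resize(t[220:270,290:350],None,fx=5,fy=5,interpolation=cv2.INTER_CUBIC); c[305:555,445:745]=d
cv2.imwrite("pics/crop1.png",c[:,:,::-1])
E
```

```text
top O [(51, array([393.5, 282.6]), [array([393.5, 282.5]), array([7., 7.]), np.float64(90.0)]), (135, array([416., 325.]), [array([416.3, 325.5]), array([37.2,  3.7]), np.float64(58.6)])]
top Y [(50, array([320.8, 238.7]), [array([321. , 238.7]), array([20.6,  2.2]), np.float64(10.3)]), (51, array([318.4, 252. ]), [array([318.5, 252. ]), array([21.4,  2.3]), np.float64(10.3)])]
top B [(228, array([211.7, 293.9]), [array([211.7, 293.6]), array([13.8, 19.9]), np.float64(85.6)]), (9, array([224., 292.]), [array([224., 292.]), array([8., 0.]), np.float64(-90.0)])]
top R [(14, array([201.1, 294.5]), [array([201.1, 294.5]), array([13. ,  0.9]), np.float64(85.2)])]
top R2 [(43, array([199.1, 294.5]), [array([198.8, 294.6]), array([13.2,  3.5]), np.float64(85.2)])]
scene O [(76, array([274.5, 170.8]), [array([274.5, 171. ]), array([22.5,  3.3]), np.float64(80.5)]), (93, array([278.2, 190.7]), [array([278.3, 191. ]), array([14.4,  6.7]), np.float64(83.7)])]
scene Y [(57, array([335.3, 253.4]), [array([335.4, 253.7]), array([21. ,  2.7]), np.float64(26.6)]), (58, array([328.5, 264. ]), [array([328.5, 264. ]), array([21.5,  2.2]), np.float64(26.6)])]
scene B [(9, array([443.2, 239.8]), [array([443.1, 239.4]), array([1.2, 7.1]), np.float64(11.3)]), (177, array([456.6, 243.8]), [array([456.4, 243.5]), array([21.8,  9.8]), np.float64(11.3)])]
scene R []
scene R2 [(37, array([469.9, 245.9]), [array([469.9, 246.1]), array([ 3.5, 10. ]), np.float64(9.5)])]
```

View pics/crop1.png

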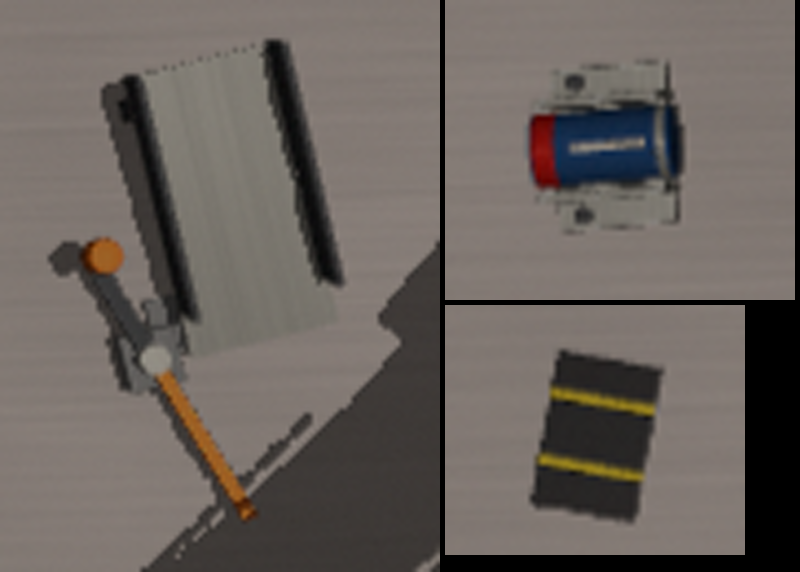

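Run:
```python
from h import *
C=lambda x,y:(370+x/4.4,225+y/4.4)
W=lambda p,z:onz("top",p,z)
L1,L0=W(C(135,78),.081),W(C(190,318),.063); R1,R0=W(C(278,42),.081),W(C(337,282),.063)
print("walls",L1,L0,R1,R0,"len",np.linalg.norm(L1-L0),np.linalg.norm(R1-R0),"width",np.linalg.norm(L1-R1))
for a,b in((L0,L1),(R0,R1)): print("yaw",np.degrees(np.arctan2(*(b-a)[::-1])))
print("yaw end",np.degrees(np.arctan2(*(L1-R1)[::-1]))-90)
k=W((393.5,282.6),.0945); k2=tri((393.5,282.6),(276.9,184.5))
pin=W((405.2,306.4),.036); tip=W((426.3,342),.031); ac=W((416.15,325.2),.032)
print("knob",k,k2,"pin",pin,"tip",tip,np.linalg.norm(k-pin),np.linalg.norm(tip-pin))
for a,b in((pin,tip),(pin,k)): print(np.degrees(np.arctan2(*(b-a)[::-1])))
y1,y2=W((320.9,238.7),.01),W((318.45,252),.01)
s1=tri((320.9,238.7),(335.3,253.4)); s2=tri((318.45,252),(328.5,264))
print("chock",(y1+y2)/2,np.linalg.norm(y1-y2),np.degrees(np.arctan2(*(y1-y2)[::-1])),s1,s2)
D=lambda x,y:(180+(x-445)/5,265+y/5)
a=W(D(530,152),.044); ax=W((211.7,293.8),.046)-W((199.5,294.5),.046)
u=ax/np.linalg.norm(ax)
print("cell end",a,"dir",np.degrees(np.arctan2(*u[::-1])),"centre",a+.032*u, W((211.7,293.8),.046),W(D(683,142),.029))
# scene check: project
P=np.r_[a+.032*u,.046]; print(proj("scene",P))
print(np.array(ray("top",(0,0))[0]))
```

```text
walls [ 0.58331583 -0.19833387] [ 0.4616008 -0.2238493] [ 0.59949086 -0.27139199] [ 0.47766781 -0.29940224] len 0.1243607125803081 0.1250017143611386 width 0.0748272678894083
yaw 11.83961153905502
yaw 12.948721551624528
yaw end 12.48387291435904
knob [ 0.49526017 -0.17717751] (array([ 0.49653235, -0.18018053,  0.09820397]), np.float64(0.007362701761802415)) pin [ 0.44100112 -0.20906275] tip [ 0.35894949 -0.25447837] 0.06293419576890696 0.09378191542797237
-151.035448178575
30.440558990438475
chock [ 0.58823218 -0.01818073] 0.03181211835116208 -12.05289244883557 (array([ 0.59948721, -0.01676922,  0.04400281]), np.float64(0.009576243421270182)) (array([ 0.57825614, -0.0239868 , -0.03100092]), np.float64(0.01924842312984672))
cell end [0.47967493 0.26349544] dir -88.3784632870145 centre [0.48058045 0.23150826] [0.4823303  0.22971596] [0.48219485 0.19638103]
[459.72952031 240.37447099]
[ 0.4821551  -0.01713743  1.36635822]
```

```bash
cat >> h.py <<'E'
def go(*goals):
    "goals (x,y,z,yaw): shares along the tool axes at the present pose"
    s=r.get_state(); p=s["tcp_pos"]; ro,pi,ya=np.radians(s["eef_rot"])
    c,n=np.cos,np.sin
    R=np.array([[c(ya),-n(ya),0],[n(ya),c(ya),0],[0,0,1]])@np.array([[c(pi),0,n(pi)],[0,1,0],[-n(pi),0,c(pi)]])@np.array([[1,0,0],[0,c(ro),-n(ro)],[0,n(ro),c(ro)]])
    print("t",round(s["time_s"],2),"tcp",p.round(4),"rpy",s["eef_rot"].round(2),"w",round(s["gripper_width"],4),"gf",round(s["gripper_force"],2))
    for g in goals:
        d=R.T@(np.array(g[:3])-p); t=-((g[3]-s["eef_rot"][2]+180)%360-180)
        print(g,"->",(d/.25).round(3),"turn",round(t/60,3),"mm",round(np.linalg.norm(d)*1e3,1),"deg",round(t,1))
def yawpose(): pass
E
python3 - <<'E'
from h import *
go((.495,-.177,.17,-150.4))
E
```

```text
t 0.1 tcp [ 0.2981 -0.6051  0.2028] rpy [ 1.7991e+02 -1.0000e-02 -1.5378e+02] w 0.0878 gf 0.0
(0.495, -0.177, 0.17, -150.4) -> [-1.463  1.188  0.133] turn -0.056 mm 472.3 deg -3.4
```

Request:
step_arm:
  plan:
    - [-0.13,0.1,0,0,40]
    - [-0.25,0.2,0,0,40]
    - [-0.37,0.3,0,-0.056,40]
    - [-0.5,0.4,0,-0.056,40]
    - [-0.62,0.5,0,-0.056,40]
    - [-0.74,0.6,0,-0.056,40]
    - [-0.86,0.7,0,-0.056,40]
    - [-0.98,0.8,0,-0.056,40]
    - [-1,0.9,0,-0.056,40]
    - [-1,0.95,0,-0.056,40]

```text
time_s: 0.93
tcp_pos: [0.4177, -0.2791, 0.2033]
eef_rot: [180.0, -0.0, -150.3]
contact_force: [0.1, -0.2, 1.6]
gripper_width: 0.0405
gripper_force: 0.0
```

Run:
```python
from h import *
go((.495,-.177,.16,-150.4))
```

```text
t 0.93 tcp [ 0.4177 -0.2791  0.2033] rpy [ 179.95   -0.   -150.27] w 0.0405 gf 0.0
(0.495, -0.177, 0.16, -150.4) -> [-0.471  0.201  0.173] turn 0.002 mm 135.2 deg 0.1
```

Request:
step_arm:
  plan:
    - [-0.12,0.05,0.02,0,40]
    - [-0.24,0.1,0.07,0,40]
    - [-0.36,0.16,0.12,0,40]
    - [-0.471,0.201,0.173,0,40]
    - [-0.471,0.201,0.173,0,40]
    - [-0.471,0.201,0.173,0,40]

```text
time_s: 1.43
tcp_pos: [0.495, -0.1793, 0.1593]
eef_rot: [179.9, -0.1, -150.3]
contact_force: [-0.4, 0.2, 0.1]
gripper_width: 0.0401
gripper_force: 0.0
```

Run:
```python
from h import *
go((.495,-.177,.16,-150.4),(.495,-.177,.075,-150.4))
a=eyes.capture("top")[230:350,340:460]; b=eyes.capture("scene")[90:270,200:380]
c=np.hstack([cv2.resize(a,(400,400)),cv2.resize(b,(400,400))]); cv2.imwrite("pics/c2.png",c[:,:,::-1])
```

```text
t 1.43 tcp [ 0.495  -0.1793  0.1593] rpy [ 1.7993e+02 -1.2000e-01 -1.5029e+02] w 0.0401 gf 0.0
(0.495, -0.177, 0.16, -150.4) -> [-0.004  0.008 -0.003] turn 0.002 mm 2.4 deg 0.1
(0.495, -0.177, 0.075, -150.4) -> [-0.005  0.008  0.337] turn 0.002 mm 84.3 deg 0.1
```

View pics/c2.png

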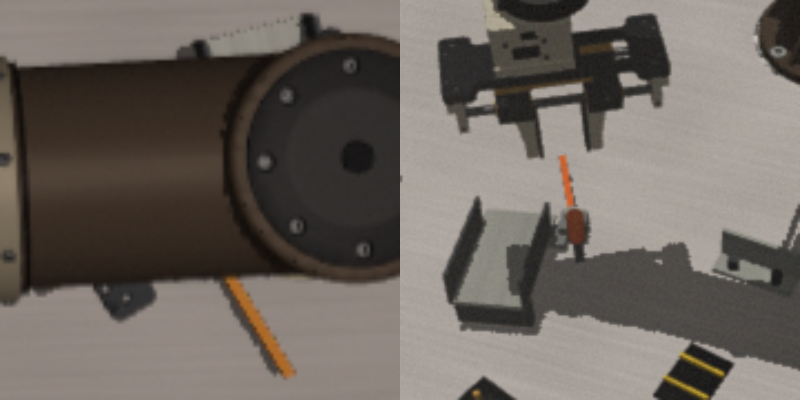

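Run:
```python
from h import *
print(proj("scene",(.495,-.177,.0765)),proj("scene",(.495,-.1793,.1593)),proj("scene",(.495,-.177,.0945)),proj("scene",(.4413,-.2078,.032)), onz("scene",(278.3,191),.0765))
```

```text
[280.92642931 191.09860193] [276.69306817 164.19806469] [280.25802771 185.59780358] [279.17696273 185.41456341] [ 0.49662902 -0.18281328]
```

Request:
step_arm:
  plan:
    - [-0.004,0.006,0.1,0,40]
    - [-0.004,0.006,0.2,0,40]
    - [-0.004,0.006,0.28,0,40]
    - [-0.004,0.006,0.337,0,40]
    - [-0.004,0.006,0.337,0,40]

```text
time_s: 1.95
tcp_pos: [0.4928, -0.1792, 0.0739]
eef_rot: [179.9, -0.2, -150.5]
contact_force: [-0.6, 0.0, 0.4]
gripper_width: 0.0398
gripper_force: 0.0
```

Request:
step_arm:
  newtons: 4
  plan:
    - [0,0,0,0,30]
    - [0,0,0,0,24]
    - [0,0,0,0,20]
    - [0,0,0,0,16]
    - [0,0,0,0,14]
    - [0,0,0,0,14]

```text
time_s: 2.45
tcp_pos: [0.4956, -0.1783, 0.0767]
eef_rot: [-180.0, 0.1, -150.4]
contact_force: [0.0, 0.2, -0.2]
gripper_width: 0.015
gripper_force: 0.0
```

Run:
```python
from h import *
go((.495,-.177,.075,-150.4)); print(r.get_state()["contact_force"])
a=eyes.capture("top"); print(blobs(mask(a,(5,120,80),(20,255,255),(375,270,460,370))))
```

```text
t 2.45 tcp [ 0.4956 -0.1783  0.0767] rpy [-1.7997e+02  5.0000e-02 -1.5041e+02] w 0.015 gf 0.0
(0.495, -0.177, 0.075, -150.4) -> [-0.001  0.006  0.007] turn -0.0 mm 2.3 deg -0.0
[ 0.04679892  0.21264457 -0.17467266]
[(145, array([416.7, 326.3]), [array([416.8, 326.6]), array([36.9,  3.9]), np.float64(58.4)])]
```

Run:
```python
from h import *
b=eyes.capture("scene")[120:240,220:340]
cv2.imwrite("pics/c3.png",cv2.resize(b,(600,600),interpolation=cv2.INTER_CUBIC)[:,:,::-1])
```

```text
(no output)
```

View pics/c3.png

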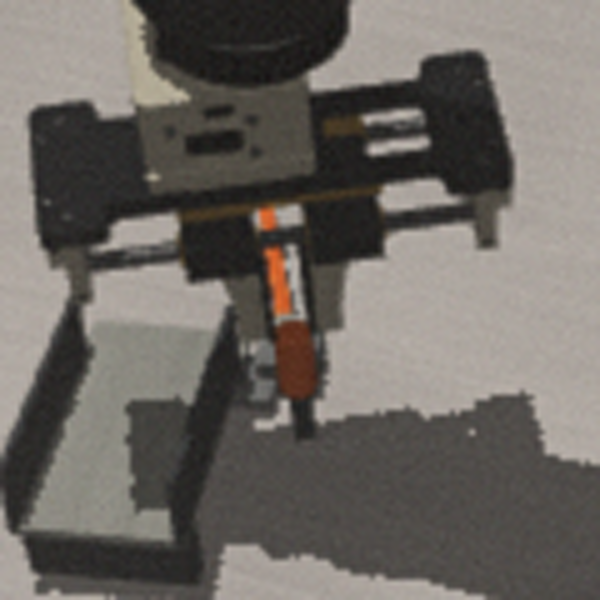

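The picture shows the knob (crop 297,360, i.e. px 279,192) standing clear in front of the fingertips (crop ~288,335), so the fingers closed on the pin side of it. I'll check the camera offset against the robot.

Run:
```python
from h import *
for z in (0,.02,.04): print(proj("scene",(0,0,z)))
p=r.get_state()["tcp_pos"]
for q in((277.6,187),(279,191.5)): print(onz("scene",q,.0767))
print(proj("scene",(.495,-.177,.0765)))
# bed/table check: jacobian px per mm
for d in np.eye(3)*.01: print(proj("scene",p+d)-proj("scene",p))
```

```text
[402.07435636 106.70537603]
[402.96926229 100.98439794]
[403.88609147  95.12326835]
[ 0.48569484 -0.18909406]
[ 0.49772744 -0.18060772]
[280.92642931 191.09860193]
[-1.68382536  3.06116656]
[4.05832254 1.02487241]
[-0.37359388 -3.03662581]
```

Run:
```python
from h import *
s=np.array([.2981,-.6051,.2028]); y=np.radians(-153.8); ty=np.array([np.sin(y),-np.cos(y),0]); tx=np.array([np.cos(y),np.sin(y),0])
for k in(-.065,-.044,.044,.065): print(k,proj("scene",s+k*ty),proj("scene",s+k*ty-.0095*tx))
im=cv2.imread("pics/scene0.png")[0:90,70:190]; cv2.imwrite("pics/c4.png",cv2.resize(im,None,fx=5,fy=5,interpolation=cv2.INTER_CUBIC))
```

```text
-0.065 [122.94688954  64.57718769] [122.38310934  66.69079373]
-0.044 [131.4656945   63.89910751] [130.94642493  66.00693566]
0.044 [166.96528807  61.07340947] [166.63048093  63.15724162]
0.065 [175.38978398  60.40283611] [175.09850997  62.48099304]
```

View pics/c4.png

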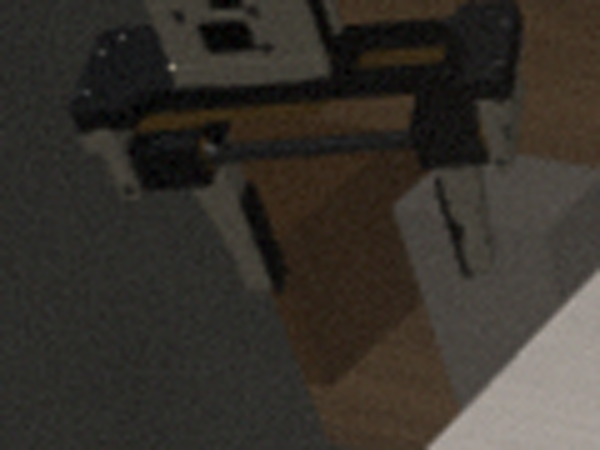

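Request:
step_arm:
  plan:
    - [0,0,0,0,34]
    - [0,0,0,0,34]
    - [0,0,0,0,34]
    - [-0.02,0,0.02,0,34]
    - [-0.02,0,0.04,0,34]
    - [-0.02,0,0.04,0,34]

```text
time_s: 3.05
tcp_pos: [0.4991, -0.1756, 0.0648]
eef_rot: [179.9, -0.1, -150.4]
contact_force: [-0.4, 0.7, -0.5]
gripper_width: 0.0334
gripper_force: 0.0
```

Request:
step_arm:
  newtons: 4
  plan:
    - [0,0,0,0,28]
    - [0,0,0,0,24]
    - [0,0,0,0,20]
    - [0,0,0,0,16]
    - [0,0,0,0,14]
    - [0,0,0,0,14]

```text
time_s: 3.55
tcp_pos: [0.4998, -0.1759, 0.0663]
eef_rot: [-180.0, 0.0, -150.4]
contact_force: [0.5, -1.0, -0.8]
gripper_width: 0.0177
gripper_force: 4.0
```

Run:
```python
from h import *
go((.495,-.177,.075,-150.4)); print(r.get_state()["contact_force"])
b=eyes.capture("scene")[140:220,240:320]
cv2.imwrite("pics/c5.png",cv2.resize(b,(600,600),interpolation=cv2.INTER_CUBIC)[:,:,::-1])
```

```text
t 3.55 tcp [ 0.4998 -0.1759  0.0663] rpy [-1.7999e+02  1.0000e-02 -1.5041e+02] w 0.0177 gf 4.0
(0.495, -0.177, 0.075, -150.4) -> [ 0.019  0.006 -0.035] turn -0.0 mm 10.0 deg -0.0
[ 0.47974048 -1.03621486 -0.824232  ]
```

View pics/c5.png

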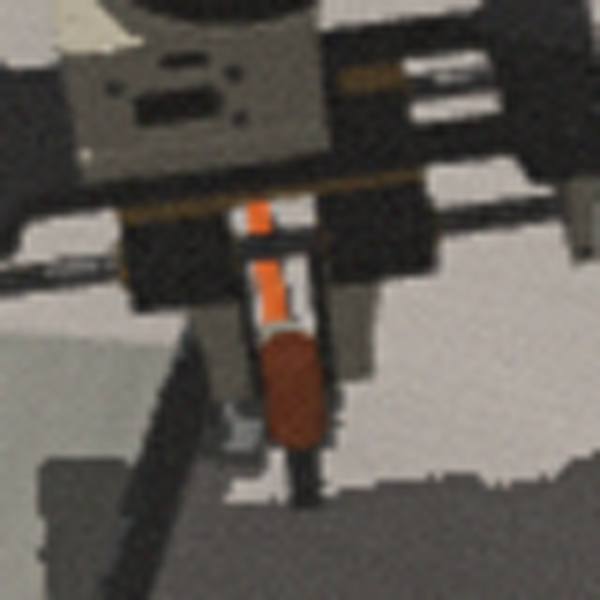

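Gripped on the knob (17.7 mm at 4 N). The tips look about 12 mm higher than the reported TCP. I'll lead the knob along its arc about the pin.

Request:
step_arm:
  newtons: 8
  plan:
    - [0.001,0.023,0,-0.083,14]
    - [0.004,0.046,0,-0.167,14]
    - [0.009,0.069,0,-0.25,14]
    - [0.016,0.091,0,-0.333,14]
    - [0.025,0.113,0,-0.417,14]
    - [0.036,0.133,0,-0.5,14]
    - [0.048,0.153,0,-0.583,14]
    - [0.062,0.171,0,-0.667,14]
    - [0.078,0.188,0,-0.75,14]
    - [0.095,0.204,0,-0.833,14]
    - [0.114,0.218,0,-0.917,14]
    - [0.114,0.218,0,-0.917,14]

```text
time_s: 4.6
tcp_pos: [0.4472, -0.1425, 0.0663]
eef_rot: [-180.0, 0.0, -95.2]
contact_force: [-1.9, -0.3, 0.5]
gripper_width: 0.0172
gripper_force: 8.0
```

Run:
```python
from h import *
s=r.get_state(); p=s["tcp_pos"]; v=p[:2]-[.4413,-.2078]; print(p,s["eef_rot"],s["gripper_width"],s["contact_force"],np.degrees(np.arctan2(v[1],v[0])),np.hypot(*v))
for n,bx in(("top",(380,240,480,370)),("scene",(220,140,320,230))):
    k=mask(eyes.capture(n),(5,120,80),(20,255,255),bx); print(n,blobs(k))
```

```text
[ 0.44721486 -0.14252688  0.06628732] [-1.79993997e+02  4.74963723e-03 -9.51667049e+01] 0.017196385472215407 [-1.92731574 -0.29320962  0.52670212] 84.82216516713531 0.06554056677788843
top [(19, array([443.7, 308.2]), [array([443.5, 308.5]), array([3., 5.]), np.float64(90.0)])]
scene [(69, array([253.9, 178.9]), [array([253.6, 178.7]), array([22.5,  2.8]), np.float64(18.4)]), (24, array([270. , 184.2]), [array([269.9, 184.3]), array([7. , 3.2]), np.float64(18.4)]), (18, array([300.3, 185.1]), [array([300.4, 184.7]), array([3.1, 6.3]), np.float64(26.6)])]
```

Request:
step_arm:
  plan:
    - [0.001,0.023,0,-0.083,14]
    - [0.004,0.045,0,-0.167,14]
    - [0.009,0.068,0,-0.25,14]
    - [0.012,0.079,0,-0.292,14]
    - [0.012,0.079,0,-0.292,14]
    - [0.012,0.079,0,-0.292,14]

```text
time_s: 5.2
tcp_pos: [0.4282, -0.1438, 0.0662]
eef_rot: [180.0, -0.0, -78.1]
contact_force: [-0.7, -0.9, 0.2]
gripper_width: 0.0169
gripper_force: 8.0
```

```bash
cat >> h.py <<'E'
def gate():
    for n,bx in(("top",(390,240,490,330)),("scene",(220,140,310,230))):
        k=mask(eyes.capture(n),(5,120,80),(20,255,255),bx); bs=blobs(k,15); print(n,bs)
        P=np.argwhere(k)[:,::-1].astype(np.float32)
        W=np.array([onz(n,q,.0315) for q in P]); W=W[(W[:,1]<-.22)&(W[:,1]>-.32)]
        if len(W)<10: continue
        vx,vy,x0,y0=cv2.fitLine(W.astype(np.float32),cv2.DIST_L2,0,1e-4,1e-4).ravel(); s=-np.sign(vy)
        print(n,"arm dir",np.degrees(np.arctan2(vy*s,vx*s)),"mid",x0,y0,"y",W[:,1].min(),W[:,1].max(),len(W))
E
python3 - <<'E'
from h import *
s=r.get_state(); p=s["tcp_pos"]; v=p[:2]-[.4413,-.2078]; print(p,s["eef_rot"],s["gripper_width"],s["contact_force"],np.degrees(np.arctan2(v[1],v[0])),np.hypot(*v))
gate()
E
```

```text
[ 0.42816541 -0.14375714  0.06624471] [ 1.79989034e+02 -3.55031445e-03 -7.80765541e+01] 0.016927300708422428 [-0.66120875 -0.90037696  0.22212651] 101.59011040580042 0.06537587586932331
top [(58, array([437.3, 298.1]), [array([437.2, 298.2]), array([ 3.4, 16.2]), np.float64(76.0)])]
top arm dir -78.00474 mid 0.45757893 -0.28404367 y -0.30183458258630724 -0.26488755262588615 58
scene [(19, array([301.6, 180.3]), [array([301.5, 180.5]), array([3., 5.]), np.float64(90.0)]), (78, array([251. , 184.2]), [array([251. , 184.2]), array([24.2,  3.1]), np.float64(4.8)]), (21, array([270. , 185.9]), [array([270. , 185.5]), array([3., 6.]), np.float64(90.0)])]
scene arm dir -78.23567 mid 0.45707402 -0.2653917 y -0.30517433888918594 -0.2202924890821507 99
```

Request:
step_arm:
  plan:
    - [0,0,0,0,24]
    - [0,0,0,0,34]
    - [0,0,0,0,36]
    - [0,0,-0.08,0,36]
    - [0,0,-0.2,0,36]
    - [0,0,-0.34,0,36]
    - [0,0,-0.44,0,60]
    - [0,0,-0.5,0,87]

```text
time_s: 5.97
tcp_pos: [0.4294, -0.1437, 0.1945]
eef_rot: [-179.8, -0.1, -77.9]
contact_force: [-0.1, 0.0, 1.0]
gripper_width: 0.0444
gripper_force: 0.0
```

Run:
```python
from h import *
gate()
go((.48,.231,.19,0),(.48,.231,.19,180))
print(r.get_state()["joints"])
```

```text
top [(15, array([442.9, 296.5]), [array([442.8, 296.8]), array([3.2, 4.7]), np.float64(71.6)])]
top arm dir -95.35983 mid 0.46097648 -0.297052 y -0.30183458258630724 -0.2903843022249307 15
scene [(83, array([301.3, 174.6]), [array([301., 175.]), array([14.,  6.]), np.float64(90.0)]), (79, array([251.1, 184.2]), [array([251. , 184.2]), array([24.2,  3.1]), np.float64(4.4)]), (22, array([270.2, 185.9]), [array([270.4, 186. ]), array([7.1, 2.9]), np.float64(11.3)])]
scene arm dir -78.22971 mid 0.4570179 -0.2653913 y -0.30517433888918594 -0.2202924890821507 100
t 6.07 tcp [ 0.4299 -0.1436  0.1941] rpy [-1.7968e+02 -7.0000e-02 -7.7870e+01] w 0.052 gf 0.0
(0.48, 0.231, 0.19, 0) -> [-1.423 -0.511  0.018] turn -1.298 mm 378.0 deg -77.9
(0.48, 0.231, 0.19, 180) -> [-1.423 -0.511  0.018] turn 1.702 mm 378.0 deg 102.1
[ 6.59329559e+00 -7.02752720e-01 -2.70020843e+01  3.95115643e-02
 -6.33745550e+01  5.51588414e+00]
```

Request:
step_arm:
  plan:
    - [-0.1,-0.03,0,-0.1,87]
    - [-0.24,-0.07,0,-0.2,87]
    - [-0.38,-0.12,0,-0.3,87]
    - [-0.52,-0.17,0,-0.4,87]
    - [-0.66,-0.22,0,-0.5,87]
    - [-0.8,-0.27,0,-0.6,87]
    - [-0.94,-0.32,0,-0.7,87]
    - [-1,-0.36,0,-0.8,87]
    - [-1,-0.42,0,-0.9,87]
    - [-1,-0.5,0,-1,87]
    - [-1,-0.51,0,-1,87]

```text
time_s: 6.98
tcp_pos: [0.5018, 0.1288, 0.1898]
eef_rot: [179.9, 0.0, -17.5]
contact_force: [0.7, 0.3, 0.7]
gripper_width: 0.087
gripper_force: 0.0
```

Run:
```python
from h import *
go((.482,.23,.13,1.6))
gate()
```

```text
t 6.98 tcp [0.5018 0.1288 0.1898] rpy [ 1.7993e+02  3.0000e-02 -1.7460e+01] w 0.087 gf 0.0
(0.482, 0.23, 0.13, 1.6) -> [-0.197 -0.363  0.239] turn -0.318 mm 119.2 deg -19.1
top [(138, array([426.7, 300.8]), [array([426.7, 300.8]), array([ 3.6, 37.8]), np.float64(76.4)])]
top arm dir -77.75366 mid 0.45242327 -0.26062632 y -0.30183458258630724 -0.22072606577804496 134
scene [(91, array([301.3, 174.3]), [array([301. , 174.5]), array([15.,  6.]), np.float64(90.0)]), (78, array([251. , 184.2]), [array([251. , 184.2]), array([24.2,  3.1]), np.float64(4.8)]), (21, array([270.3, 186. ]), [array([270.5, 186. ]), array([7., 2.]), np.float64(0.0)])]
scene arm dir -78.40296 mid 0.4571954 -0.26569238 y -0.30517433888918594 -0.2202924890821507 98
```

Request:
step_arm:
  plan:
    - [-0.05,-0.1,0.05,-0.1,87]
    - [-0.1,-0.2,0.12,-0.2,87]
    - [-0.15,-0.3,0.2,-0.318,87]
    - [-0.197,-0.363,0.239,-0.318,87]
    - [-0.197,-0.363,0.239,-0.318,87]
    - [-0.197,-0.363,0.239,-0.318,87]

```text
time_s: 7.58
tcp_pos: [0.4798, 0.2289, 0.1305]
eef_rot: [179.9, 0.1, 1.2]
contact_force: [-0.0, 0.7, 0.9]
gripper_width: 0.0872
gripper_force: 0.0
```

Run:
```python
from h import *
go((.482,.23,.015,1.6))
b=eyes.capture("scene")[190:280,410:530]
cv2.imwrite("pics/c6.png",cv2.resize(b,None,fx=5,fy=5,interpolation=cv2.INTER_CUBIC)[:,:,::-1])
```

```text
t 7.58 tcp [0.4798 0.2289 0.1305] rpy [1.7991e+02 1.0000e-01 1.1700e+00] w 0.0872 gf 0.0
(0.482, 0.23, 0.015, 1.6) -> [ 0.01  -0.005  0.462] turn -0.007 mm 115.5 deg -0.4
```

View pics/c6.png

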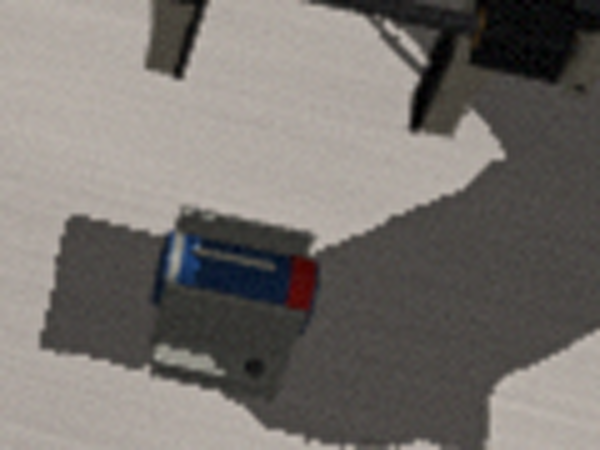

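Run:
```python
from h import *
p=np.array([.4798,.2289,.1305]);y=np.radians(1.17);ty=np.array([np.sin(y),-np.cos(y),0])
for dz in(0,.012): print([proj("scene",p+[0,0,dz]+k*ty) for k in(-.0436,0,.0436)])
# cell's top ridge ends predicted for centre .482,.23
for c in((.482,.23),(.4806,.2315)):
  for k in(-.032,.032): print(proj("scene",np.r_[np.array(c)+k*ty[:2],.046]))
```

```text
[array([490.571916  , 219.53908189]), array([468.27455881, 214.50309932]), array([446.41470963, 209.56593038])]
[array([492.3251669 , 215.65438888]), array([469.77202092, 210.60350091]), array([447.66608313, 205.65276741])]
[474.06392674 244.30646706]
[443.98215232 237.12861176]
[474.86510802 243.98969056]
[444.78718836 236.81959164]
```

Request:
step_arm:
  plan:
    - [0.01,-0.005,0.12,-0.007,87]
    - [0.01,-0.005,0.24,-0.007,87]
    - [0.01,-0.005,0.34,-0.007,87]
    - [0.01,-0.005,0.42,-0.007,87]
    - [0.01,-0.005,0.474,-0.007,87]
    - [0.01,-0.005,0.474,-0.007,87]
    - [0.01,-0.005,0.474,-0.007,87]

```text
time_s: 8.22
tcp_pos: [0.4837, 0.2294, 0.0132]
eef_rot: [180.0, 0.0, 1.5]
contact_force: [0.5, -0.1, 0.4]
gripper_width: 0.0872
gripper_force: 0.0
```

Request:
step_arm:
  newtons: 10
  plan:
    - [0,0,0,0,80]
    - [0,0,0,0,74]
    - [0,0,0,0,68]
    - [0,0,0,0,64]
    - [0,0,0,0,60]
    - [0,0,0,0,60]
    - [0,0,0,0,60]

```text
time_s: 8.8
tcp_pos: [0.4842, 0.231, 0.0137]
eef_rot: [-179.9, -0.1, 1.7]
contact_force: [0.1, -0.1, 7.1]
gripper_width: 0.0636
gripper_force: 10.0
```

Request:
step_arm:
  newtons: 15
  plan:
    - [0,0,0,0,60]
    - [0,0,-0.03,0,60]
    - [0,0,-0.08,0,60]
    - [0,0,-0.15,0,60]
    - [0,0,-0.25,0,60]
    - [0,0,-0.35,0,60]
    - [0,0,-0.42,0,60]
    - [0,0,-0.42,0,60]

```text
time_s: 9.47
tcp_pos: [0.4851, 0.2316, 0.122]
eef_rot: [-179.8, -0.3, 1.7]
contact_force: [0.9, 0.3, -1.1]
gripper_width: 0.0641
gripper_force: 15.0
```

Run:
```python
from h import *
print(r.get_state()["contact_force"])
go((.588,-.018,.11,-12),(.588,-.018,.11,-12))
s=eyes.capture("scene"); k=mask(s,(100,90,50),(125,255,255),(400,150,520,280)); print(blobs(k)); print(proj("scene",r.get_state()["tcp_pos"]+[0,0,.0153]))
t=cv2.imread("pics/top0.png")[:,:,::-1]
# chock outline from dark mask
h=mask(t,(0,0,0),(180,255,70),(295,220,345,272))|mask(t,(21,90,60),(35,255,255),(295,220,345,272))
b=blobs(h,100); print(b, [onz("top",q[2][0],.004) for q in b])
s0=cv2.imread("pics/scene0.png")[:,:,::-1]
print("scene chock",[onz("scene",q,.01) for q in((335.3,253.4),(328.5,264))],onz("scene",(331.9,258.7),.01))
```

```text
[ 0.90535776  0.33134274 -1.06416415]
t 9.47 tcp [0.4851 0.2316 0.122 ] rpy [-179.81   -0.26    1.67] w 0.0641 gf 14.99
(0.588, -0.018, 0.11, -12) -> [0.382 1.01  0.047] turn 0.228 mm 270.2 deg 13.7
(0.588, -0.018, 0.11, -12) -> [0.382 1.01  0.047] turn 0.228 mm 270.2 deg 13.7
[(9, array([464.1, 211.8]), [array([464. , 211.5]), array([6., 1.]), np.float64(-0.0)])]
[469.62987449 214.81277763]
[(652, array([319.8, 245.7]), [array([319.7, 245.7]), array([21.5, 30.9]), np.float64(10.6)])] [array([ 0.5878578, -0.0182172])]
scene chock [array([ 0.575378  , -0.01920313]), array([ 0.60705954, -0.02441693])] [ 0.59135466 -0.02183239]
```

Request:
step_arm:
  plan:
    - [0.03,0.08,0,0.02,60]
    - [0.07,0.19,0,0.05,60]
    - [0.12,0.31,0,0.08,60]
    - [0.17,0.44,0,0.11,60]
    - [0.22,0.57,0,0.14,60]
    - [0.27,0.7,0,0.17,60]
    - [0.32,0.82,0,0.2,60]
    - [0.36,0.92,0.02,0.228,60]
    - [0.382,0.98,0.05,0.228,60]
    - [0.391,1,0.1,0.228,60]
    - [0.391,1,0.12,0.228,60]
    - [0.391,1,0.12,0.228,60]

```text
time_s: 10.52
tcp_pos: [0.5864, -0.0174, 0.0853]
eef_rot: [179.9, 0.3, -12.1]
contact_force: [-0.4, 0.1, -1.3]
gripper_width: 0.0638
gripper_force: 15.0
```

Run:
```python
from h import *
go((.5905,-.0185,.05,-12),(.5905,-.0185,.012,-12),(.5905,-.0185,.006,-12))
b=eyes.capture("scene")[195:295,270:390]
cv2.imwrite("pics/c7.png",cv2.resize(b,None,fx=5,fy=5,interpolation=cv2.INTER_CUBIC)[:,:,::-1])
```

```text
t 10.52 tcp [ 0.5864 -0.0174  0.0853] rpy [179.89   0.27 -12.14] w 0.0638 gf 14.99
(0.5905, -0.0185, 0.05, -12) -> [0.018 0.001 0.141] turn -0.002 mm 35.6 deg -0.1
(0.5905, -0.0185, 0.012, -12) -> [0.018 0.    0.293] turn -0.002 mm 73.5 deg -0.1
(0.5905, -0.0185, 0.006, -12) -> [0.019 0.    0.317] turn -0.002 mm 79.5 deg -0.1
```

View pics/c7.png

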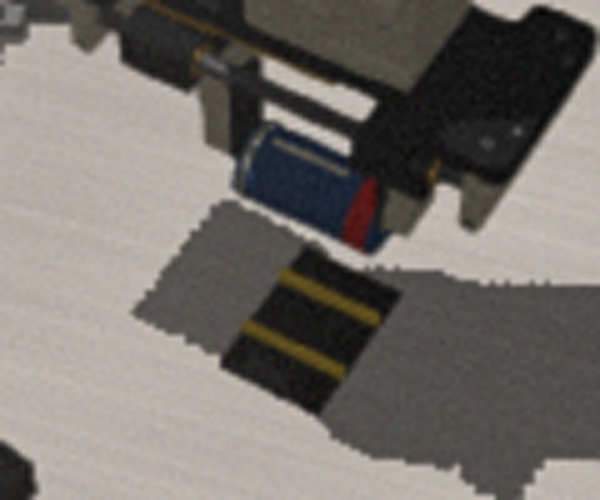

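Run:
```python
from h import *
p=r.get_state()["tcp_pos"]; print(p)
b=cv2.imread("pics/c7.png")[:,:,::-1]
k=mask(b,(100,90,30),(130,255,255),(220,100,410,260))|mask(b,(165,120,50),(180,255,255),(220,100,410,260))|mask(b,(0,150,60),(5,255,255),(220,100,410,260))
q=max(blobs(k)); c=np.array(q[2][0])/5+[270,195]; print(q,c)
for z in(.1006,.0976): print(z,proj("scene",[p[0],p[1],z]),onz("scene",c,z))
```

```text
[ 0.58709428 -0.01685944  0.08655041]
(6092, array([301. , 183.8]), [array([303.6, 179.5]), array([106. ,  73.1]), np.float64(25.0)]) [330.72 230.9 ]
0.1006 [335.16411583 232.55670531] [ 0.58592846 -0.02683131]
0.0976 [335.14586475 233.45551437] [ 0.58369326 -0.0275662 ]
```

Request:
step_arm:
  plan:
    - [0.017,-0.003,0.08,-0.002,60]
    - [0.017,-0.003,0.16,-0.002,60]
    - [0.017,-0.003,0.22,-0.002,60]
    - [0.017,-0.003,0.27,-0.002,60]
    - [0.017,-0.003,0.29,-0.002,60]
    - [0.017,-0.003,0.3,-0.002,60]
    - [0.017,-0.003,0.3,-0.002,60]
    - [0.017,-0.003,0.3,-0.002,60]

```text
time_s: 11.23
tcp_pos: [0.5933, -0.0164, 0.0138]
eef_rot: [-180.0, -0.1, -11.9]
contact_force: [0.8, -0.5, -1.1]
gripper_width: 0.0636
gripper_force: 15.0
```

Run:
```python
from h import *
print(r.get_state()["contact_force"])
go((.5905,-.0185,.006,-12))
```

```text
[ 0.75027131 -0.48674563 -1.09372912]
t 11.23 tcp [ 0.5933 -0.0164  0.0138] rpy [-1.7998e+02 -6.0000e-02 -1.1890e+01] w 0.0636 gf 14.99
(0.5905, -0.0185, 0.006, -12) -> [-0.009  0.01   0.031] turn 0.002 mm 8.6 deg 0.1
```

Request:
step_arm:
  plan:
    - [-0.009,0.008,0.01,0.002,60]
    - [-0.009,0.008,0.017,0.002,60]
    - [-0.009,0.008,0.023,0.002,60]
    - [-0.009,0.008,0.026,0.002,60]
    - [-0.009,0.008,0.026,0.002,60]

```text
time_s: 11.65
tcp_pos: [0.5901, -0.0185, 0.0064]
eef_rot: [180.0, 0.0, -12.1]
contact_force: [-1.1, 0.3, -1.0]
gripper_width: 0.0638
gripper_force: 15.0
```

Run:
```python
from h import *
print(r.get_state()["contact_force"],r.get_state()["moment"])
go((.5905,-.0185,.006,-12))
```

```text
[-1.05088234  0.28887072 -1.04159738] [-0.07525946  0.19323854  0.00883171]
t 11.65 tcp [ 0.5901 -0.0185  0.0064] rpy [180.     0.   -12.06] w 0.0638 gf 14.99
(0.5905, -0.0185, 0.006, -12) -> [ 0.002 -0.     0.001] turn -0.001 mm 0.6 deg -0.1
```

Still hanging free (−1 N). I'll go down in 1 mm steps to feel the contact.

Request:
step_arm:
  plan:
    - [0,0,0.005,0,60]
    - [0,0,0.008,0,60]
    - [0,0,0.01,0,60]
    - [0,0,0.01,0,60]

```text
time_s: 11.98
tcp_pos: [0.5911, -0.0186, 0.0055]
eef_rot: [180.0, -0.1, -12.0]
contact_force: [-3.7, -1.1, 10.7]
gripper_width: 0.064
gripper_force: 15.0
```

Run:
```python
from h import *
print(r.get_state()["contact_force"],r.get_state()["moment"])
go((.5905,-.0185,.006,-12))
b=eyes.capture("scene")[215:295,270:390]
cv2.imwrite("pics/c8.png",cv2.resize(b,None,fx=6,fy=6,interpolation=cv2.INTER_CUBIC)[:,:,::-1])
```

```text
[-3.66999021 -1.11277875 10.70971444] [-0.57158491  1.22437025 -0.02955478]
t 11.98 tcp [ 0.5911 -0.0186  0.0055] rpy [ 1.8e+02 -1.1e-01 -1.2e+01] w 0.064 gf 15.0
(0.5905, -0.0185, 0.006, -12) -> [-0.002 -0.    -0.002] turn -0.0 mm 0.8 deg -0.0
```

View pics/c8.png

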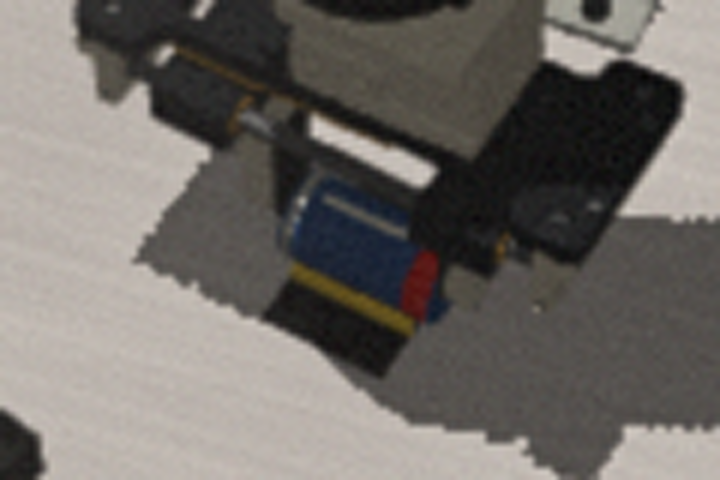

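Request:
step_arm:
  plan:
    - [0,0,0,0,68]
    - [0,0,0,0,76]
    - [0,0,0,0,84]
    - [0,0,0,0,87]
    - [0,0,0,0,87]
    - [0,0,-0.08,0,87]
    - [0,0,-0.2,0,87]
    - [0,0,-0.34,0,87]
    - [0,0,-0.44,0,87]
    - [0,0,-0.5,0.1,87]
    - [0,0,-0.5,0.2,87]

```text
time_s: 12.95
tcp_pos: [0.5925, -0.0181, 0.1332]
eef_rot: [-179.8, -0.3, -24.3]
contact_force: [0.1, 0.3, -0.4]
gripper_width: 0.087
gripper_force: 0.0
```

Run:
```python
from h import *
go((.590,-.0185,.12,-102)); print(r.get_state()["contact_force"])
c=eyes.capture("scene"); bx=(290,220,390,295)
k=mask(c,(100,90,30),(130,255,255),bx); print(blobs(k)); k=mask(c,(165,120,50),(180,255,255),bx)|mask(c,(0,150,60),(5,255,255),bx); print(blobs(k)); print(blobs(mask(c,(21,90,60),(35,255,255),bx)))
print(proj("scene",(.590,-.0185,.03)), [proj("scene",(.590+k*np.cos(np.radians(78)),-.0185+k*np.sin(np.radians(78)),.038)) for k in(-.032,.032)])
```

```text
t 12.95 tcp [ 0.5925 -0.0181  0.1332] rpy [-179.79   -0.32  -24.27] w 0.087 gf 0.0
(0.59, -0.0185, 0.12, -102) -> [-0.009  0.006  0.053] turn 1.295 mm 13.5 deg 77.7
[ 0.11555982  0.34808232 -0.42388935]
[(221, array([329. , 254.7]), [array([329., 254.]), array([19.7, 14.3]), np.float64(26.6)]), (25, array([344.1, 261.3]), [array([344.2, 261.1]), array([ 2.6, 13.4]), np.float64(23.2)])]
[(66, array([340.7, 259.7]), [array([340.7, 259.7]), array([ 4.8, 14.7]), np.float64(24.8)])]
[(55, array([328.4, 264.5]), [array([328.3, 264.4]), array([21.5,  2.2]), np.float64(26.6)])]
[333.6191634 253.3791301] [array([320.95426199, 245.10205671]), array([346.63769378, 257.50082969])]
```

Request:
step_arm:
  plan:
    - [-0.009,0.006,0,0.1,70]
    - [-0.009,0.006,0,0.2,70]
    - [-0.009,0.006,0,0.3,70]
    - [-0.009,0.006,0,0.4,70]
    - [-0.009,0.006,0,0.5,70]
    - [-0.009,0.006,0,0.6,70]
    - [-0.009,0.006,0,0.7,70]
    - [-0.009,0.006,0,0.8,70]
    - [-0.009,0.006,0,0.9,70]
    - [-0.009,0.006,0,1,70]
    - [-0.009,0.006,0,1,70]

```text
time_s: 13.92
tcp_pos: [0.5869, -0.019, 0.1281]
eef_rot: [179.9, -0.0, -84.2]
contact_force: [0.9, 0.1, -0.2]
gripper_width: 0.07
gripper_force: 0.0
```

Run:
```python
from h import *
go((.590,-.0185,.03,-102))
```

```text
t 13.92 tcp [ 0.5869 -0.019   0.1281] rpy [ 1.7991e+02 -1.0000e-02 -8.4200e+01] w 0.07 gf 0.0
(0.59, -0.0185, 0.03, -102) -> [-0.001 -0.013  0.392] turn 0.297 mm 98.1 deg 17.8
```

Request:
step_arm:
  plan:
    - [-0.001,-0.012,0,0.1,70]
    - [-0.001,-0.012,0,0.2,70]
    - [-0.001,-0.012,0.08,0.297,70]
    - [-0.001,-0.012,0.18,0.297,70]
    - [-0.001,-0.012,0.28,0.297,70]
    - [-0.001,-0.012,0.36,0.297,70]
    - [-0.001,-0.012,0.4,0.297,70]
    - [-0.001,-0.012,0.44,0.297,70]
    - [-0.001,-0.012,0.46,0.297,70]
    - [-0.001,-0.012,0.46,0.297,70]
    - [-0.001,-0.012,0.46,0.297,70]

```text
time_s: 14.83
tcp_pos: [0.5909, -0.0183, 0.0144]
eef_rot: [-180.0, 0.0, -101.8]
contact_force: [0.2, 0.2, -0.2]
gripper_width: 0.07
gripper_force: 0.0
```

Run:
```python
from h import *
go((.590,-.0185,.003,-102)); print(r.get_state()["contact_force"])
```

```text
t 14.83 tcp [ 0.5909 -0.0183  0.0144] rpy [-1.7996e+02  1.0000e-02 -1.0181e+02] w 0.07 gf 0.0
(0.59, -0.0185, 0.003, -102) -> [0.002 0.003 0.046] turn 0.003 mm 11.5 deg 0.2
[ 0.2322225   0.15132157 -0.23270299]
```

Request:
step_arm:
  plan:
    - [0,0,0.015,0,70]
    - [0,0,0.025,0,70]
    - [0,0,0.035,0,70]
    - [0,0,0.042,0,70]
    - [0,0,0.042,0,70]

```text
time_s: 15.25
tcp_pos: [0.5902, -0.0184, 0.0032]
eef_rot: [180.0, -0.0, -101.9]
contact_force: [-0.7, 0.3, 0.5]
gripper_width: 0.07
gripper_force: 0.0
```

Request:
step_arm:
  newtons: 6
  plan:
    - [0,0,0,0,60]
    - [0,0,0,0,50]
    - [0,0,0,0,44]
    - [0,0,0,0,38]
    - [0,0,0,0,34]
    - [0,0,0,0,30]
    - [0,0,0,0,30]
    - [0,0,0,0,30]

```text
time_s: 15.92
tcp_pos: [0.5902, -0.0183, 0.0035]
eef_rot: [180.0, -0.0, -101.9]
contact_force: [-1.2, 0.5, 2.2]
gripper_width: 0.0315
gripper_force: 6.0
```

Request:
step_arm:
  plan:
    - [0,0,0,0,38]
    - [0,0,0,0,44]
    - [0,0,0,0,44]
    - [0,0,0.006,0,44]
    - [0,0,0.012,0,44]
    - [0,0,0.012,0,44]
    - [0,0,0.012,0,44]

```text
time_s: 16.5
tcp_pos: [0.5903, -0.0184, 0.0002]
eef_rot: [180.0, -0.0, -101.9]
contact_force: [0.1, -0.1, -0.3]
gripper_width: 0.044
gripper_force: 0.0
```

Request:
step_arm:
  newtons: 6
  plan:
    - [0,0,0,0,40]
    - [0,0,0,0,36]
    - [0,0,0,0,33]
    - [0,0,0,0,30]
    - [0,0,0,0,30]
    - [0,0,0,0,30]

```text
time_s: 17.0
tcp_pos: [0.5903, -0.0183, 0.0005]
eef_rot: [180.0, 0.0, -101.9]
contact_force: [-0.8, -0.1, 0.3]
gripper_width: 0.0329
gripper_force: 6.0
```

Request:
step_arm:
  plan:
    - [0,0,0,0,38]
    - [0,0,0,0,44]
    - [0,0,0,0,44]
    - [0,0,0.01,0,44]
    - [0,0,0.02,0,44]
    - [0,0,0.03,0,44]
    - [0,0,0.03,0,44]
    - [0,0,0.03,0,44]

```text
time_s: 17.67
tcp_pos: [0.5902, -0.0184, -0.0074]
eef_rot: [180.0, -0.0, -101.9]
contact_force: [-0.5, 0.8, -0.5]
gripper_width: 0.0443
gripper_force: 0.0
```

Request:
step_arm:
  newtons: 6
  plan:
    - [0,0,0,0,40]
    - [0,0,0,0,36]
    - [0,0,0,0,33]
    - [0,0,0,0,30]
    - [0,0,0,0,30]
    - [0,0,0,0,30]

```text
time_s: 18.17
tcp_pos: [0.5904, -0.0183, -0.007]
eef_rot: [-180.0, 0.0, -101.9]
contact_force: [-0.9, 0.6, 0.5]
gripper_width: 0.0338
gripper_force: 6.0
```

Now the grip is at full diameter (33.8 mm), so the pads sit on the axis. Lift gently.

Request:
step_arm:
  newtons: 12
  plan:
    - [0,0,0,0,28]
    - [0,0,-0.02,0,28]
    - [0,0,-0.06,0,28]
    - [0,0,-0.14,0,28]
    - [0,0,-0.24,0,28]
    - [0,0,-0.34,0,28]
    - [0,0,-0.43,0,28]
    - [0,0,-0.47,0,28]
    - [0,0,-0.47,0,28]

```text
time_s: 18.92
tcp_pos: [0.5922, -0.018, 0.1138]
eef_rot: [-179.7, 0.1, -101.9]
contact_force: [0.6, 0.6, -1.8]
gripper_width: 0.034
gripper_force: 12.0
```

Run:
```python
from h import *
go((.4734,-.2625,.11,-77.6)); print(r.get_state()["contact_force"])
```

```text
t 18.92 tcp [ 0.5922 -0.018   0.1138] rpy [-1.7971e+02  1.3000e-01 -1.0185e+02] w 0.034 gf 12.0
(0.4734, -0.2625, 0.11, -77.6) -> [1.055 0.264 0.011] turn -0.404 mm 271.9 deg -24.3
[ 0.59073757  0.59419369 -1.79658467]
```

Request:
step_arm:
  plan:
    - [0.06,0.015,0,-0.03,28]
    - [0.16,0.04,0,-0.07,28]
    - [0.28,0.07,0,-0.11,28]
    - [0.4,0.1,0,-0.15,28]
    - [0.52,0.13,0,-0.2,28]
    - [0.64,0.16,0,-0.25,28]
    - [0.76,0.19,0,-0.3,28]
    - [0.87,0.22,0,-0.35,28]
    - [0.95,0.24,0,-0.4,28]
    - [0.99,0.26,0,-0.404,28]
    - [1,0.264,0,-0.404,28]
    - [1,0.264,0,-0.404,28]

```text
time_s: 19.92
tcp_pos: [0.4735, -0.2496, 0.1096]
eef_rot: [179.9, 0.0, -77.8]
contact_force: [0.1, 0.2, -0.3]
gripper_width: 0.0335
gripper_force: 12.0
```

Run:
```python
from h import *
go((.4734,-.2625,.07,-77.6),(.4734,-.2625,.03,-77.6))
gate()
c=eyes.capture("scene"); bx=(215,110,320,230)
k=mask(c,(100,90,25),(130,255,255),bx); print(blobs(k)); k=mask(c,(165,120,40),(180,255,255),bx)|mask(c,(0,150,40),(4,255,255),bx); print(blobs(k))
p=r.get_state()["tcp_pos"]+[0,0,.028]; a=np.radians(102.4)
print([proj("scene",p+k*np.array([np.cos(a),np.sin(a),0])) for k in(-.032,0,.032)])
s0=cv2.imread("pics/scene0.png")[:,:,::-1]
# lane walls in scene0: dark pixels
d=cv2.inRange(cv2.cvtColor(s0,cv2.COLOR_RGB2GRAY),0,55); o=np.zeros_like(d); o[175:245,215:275]=d[175:245,215:275]; print(blobs(o,20))
O=np.array([.5075,-.2555]);
```

```text
t 19.92 tcp [ 0.4735 -0.2496  0.1096] rpy [ 1.7993e+02  4.0000e-02 -7.7780e+01] w 0.0335 gf 12.0
(0.4734, -0.2625, 0.07, -77.6) -> [0.051 0.011 0.158] turn -0.003 mm 41.6 deg -0.2
(0.4734, -0.2625, 0.03, -77.6) -> [0.051 0.011 0.318] turn -0.003 mm 80.6 deg -0.2
top []Traceback (most recent call last):
  File "<stdin>", line 3, in <module>
  File "h.py", line 40, in gate
    W=np.array([onz(n,q,.0315) for q in P]); W=W[(W[:,1]<-.22)&(W[:,1]>-.32)]
                                                  ~^^^^^
IndexError: too many indices for array: array is 1-dimensional, but 2 were indexed
```

Run:
```python
from h import *
O=np.array([.5075,-.2555]); a=np.radians(12.4); u=np.array([np.cos(a),np.sin(a)]); v=np.array([-u[1],u[0]])
for n in("top","scene"):
    g=cv2.cvtColor(cv2.imread(f"pics/{n}0.png"),cv2.COLOR_BGR2GRAY)
    V=np.arange(-56,57,2)/1e3; pr=[]
    for y in V:
        q=[]
        for x in np.arange(-.03,.085,.005):
            b=.025+.1405*(x+.05)+.036; p=proj(n,np.r_[O+x*u+y*v,b]).astype(np.float32)
            q.append(cv2.getRectSubPix(g,(1,1),(float(p[0]),float(p[1])))[0,0])
        pr.append(int(np.mean(q)))
    print(n,list(zip((V*1e3).astype(int).tolist(),pr)))
print(ray("scene",(0,0))[0])
c=eyes.capture("scene"); bx=(215,110,320,230)
k=mask(c,(100,90,25),(130,255,255),bx); print(blobs(k)); k=mask(c,(165,120,40),(180,255,255),bx)|mask(c,(0,150,40),(4,255,255),bx); print(blobs(k)); print(blobs(mask(c,(5,120,80),(20,255,255),bx)))
p=r.get_state()["tcp_pos"]+[0,0,.028]; a=np.radians(102.4)
print([proj("scene",p+k*np.array([np.cos(a),np.sin(a),0])) for k in(-.032,0,.032)])
```

```text
top [(-56, 124), (-54, 124), (-52, 124), (-50, 124), (-48, 124), (-46, 124), (-44, 124), (-42, 122), (-40, 96), (-38, 60), (-36, 37), (-34, 19), (-32, 13), (-30, 16), (-28, 36), (-26, 57), (-24, 97), (-22, 119), (-20, 120), (-18, 120), (-16, 121), (-14, 121), (-12, 121), (-10, 120), (-8, 119), (-6, 119), (-4, 119), (-2, 121), (0, 122), (2, 121), (4, 121), (6, 122), (8, 123), (10, 122), (12, 121), (14, 119), (16, 119), (18, 119), (20, 118), (22, 120), (24, 121), (26, 121), (28, 122), (30, 121), (32, 120), (34, 118), (36, 93), (38, 59), (40, 36), (42, 18), (44, 15), (46, 31), (48, 48), (50, 51), (52, 55), (54, 60), (56, 71)]
scene [(-56, 124), (-54, 125), (-52, 127), (-50, 131), (-48, 136), (-46, 135), (-44, 105), (-42, 67), (-40, 47), (-38, 38), (-36, 40), (-34, 45), (-32, 53), (-30, 60), (-28, 64), (-26, 68), (-24, 78), (-22, 96), (-20, 120), (-18, 132), (-16, 132), (-14, 132), (-12, 131), (-10, 131), (-8, 131), (-6, 130), (-4, 130), (-2, 130), (0, 131), (2, 131), (4, 131), (6, 131), (8, 132), (10, 131), (12, 131), (14, 131), (16, 129), (18, 128), (20, 128), (22, 127), (24, 128), (26, 130), (28, 131), (30, 124), (32, 95), (34, 63), (36, 48), (38, 42), (40, 46), (42, 52), (44, 58), (46, 64), (48, 69), (50, 79), (52, 85), (54, 85), (56, 83)]
[1.12469501 0.15030445 0.82371253]
[]
[(30, array([260.2, 159.1]), [array([260., 159.]), array([12.,  4.]), np.float64(90.0)])]
[(92, array([301.3, 174.3]), [array([301. , 174.5]), array([15.,  6.]), np.float64(90.0)]), (75, array([250.5, 184.3]), [array([250.9, 184.2]), array([24. ,  3.2]), np.float64(4.8)]), (18, array([270.5, 186. ]), [array([270.5, 186. ]), array([2., 5.]), np.float64(90.0)])]
[array([238.39827758, 157.26772215]), array([252.38490335, 158.29994893]), array([266.45124297, 159.33805867])]
```

Request:
step_arm:
  plan:
    - [0.03,0.006,0,-0.003,28]
    - [0.053,0.011,0.03,-0.003,28]
    - [0.053,0.011,0.08,-0.003,28]
    - [0.053,0.011,0.14,-0.003,28]
    - [0.053,0.011,0.18,-0.003,28]
    - [0.053,0.011,0.2,-0.003,28]
    - [0.053,0.011,0.2,-0.003,28]
    - [0.053,0.011,0.2,-0.003,28]

```text
time_s: 20.68
tcp_pos: [0.4747, -0.2629, 0.0603]
eef_rot: [180.0, -0.0, -77.4]
contact_force: [-0.7, 0.2, -0.7]
gripper_width: 0.0337
gripper_force: 12.0
```

Run:
```python
from h import *
go((.4735,-.2631,.03,-77.6)); print(r.get_state()["contact_force"])
```

```text
t 20.68 tcp [ 0.4747 -0.2629  0.0603] rpy [179.97  -0.   -77.43] w 0.0337 gf 12.0
(0.4735, -0.2631, 0.03, -77.6) -> [-0.     0.005  0.121] turn 0.003 mm 30.4 deg 0.2
[-0.68898193  0.15670313 -0.65373189]
```

Request:
step_arm:
  plan:
    - [0,0.004,0.03,0,28]
    - [0,0.004,0.06,0,28]
    - [0,0.004,0.09,0,28]
    - [0,0.004,0.12,0,28]
    - [0,0.004,0.14,0,28]
    - [0,0.004,0.152,0,28]
    - [0,0.004,0.152,0,28]
    - [0,0.004,0.152,0,28]

```text
time_s: 21.35
tcp_pos: [0.4735, -0.2632, 0.0222]
eef_rot: [180.0, 0.0, -77.4]
contact_force: [-0.4, -0.4, -0.1]
gripper_width: 0.0337
gripper_force: 12.0
```

Run:
```python
from h import *
go((.4735,-.2631,.016,-77.6)); print(r.get_state()["contact_force"])
c=eyes.capture("scene");bx=(215,110,320,230); print(blobs(mask(c,(5,120,80),(20,255,255),bx)))
```

```text
t 21.35 tcp [ 0.4735 -0.2632  0.0222] rpy [179.98   0.   -77.45] w 0.0337 gf 12.0
(0.4735, -0.2631, 0.016, -77.6) -> [-0.    -0.     0.025] turn 0.003 mm 6.2 deg 0.2
[-0.35240602 -0.39862226 -0.0917529 ]
[(92, array([301.3, 174.3]), [array([301. , 174.5]), array([15.,  6.]), np.float64(90.0)]), (18, array([270.5, 186. ]), [array([270.5, 186. ]), array([2., 5.]), np.float64(90.0)])]
```

Clear between the walls, gate and knob unmoved. Step down to feel the bed.

Request:
step_arm:
  plan:
    - [0,0,0.008,0,28]
    - [0,0,0.014,0,28]
    - [0,0,0.018,0,28]
    - [0,0,0.018,0,28]

```text
time_s: 21.73
tcp_pos: [0.4734, -0.2631, 0.0177]
eef_rot: [180.0, 0.0, -77.5]
contact_force: [0.7, -0.1, -1.7]
gripper_width: 0.0337
gripper_force: 12.0
```

Request:
step_arm:
  plan:
    - [0,0,0.003,0,28]
    - [0,0,0.006,0,28]
    - [0,0,0.006,0,28]

```text
time_s: 21.98
tcp_pos: [0.4735, -0.2631, 0.0163]
eef_rot: [180.0, 0.0, -77.4]
contact_force: [0.5, 0.6, -1.6]
gripper_width: 0.0332
gripper_force: 12.0
```

Request:
step_arm:
  plan:
    - [0,0,0.003,0,28]
    - [0,0,0.005,0,28]
    - [0,0,0.005,0,28]

```text
time_s: 22.23
tcp_pos: [0.4736, -0.2632, 0.0161]
eef_rot: [-180.0, -0.0, -77.4]
contact_force: [-3.2, 2.8, 8.8]
gripper_width: 0.0338
gripper_force: 12.0
```

Request:
step_arm:
  newtons: 4
  plan:
    - [0,0,-0.002,0,32]
    - [0,0,-0.003,0,33]
    - [0,0,-0.003,0,34.5]
    - [0,0,-0.003,0,35.5]
    - [0,0,-0.003,0,37]
    - [0,0,-0.003,0,38.5]
    - [0,0,-0.003,0,40]
    - [0,0,-0.003,0,42]
    - [0,0,-0.003,0,44]
    - [0,0,-0.003,0,47]
    - [0,0,-0.003,0,50]
    - [0,0,-0.003,0,50]

```text
time_s: 23.23
tcp_pos: [0.4736, -0.2631, 0.0159]
eef_rot: [-180.0, -0.0, -77.4]
contact_force: [-0.4, 0.2, 0.1]
gripper_width: 0.0495
gripper_force: 0.0
```

Run:
```python
from h import *
go((.4735,-.2631,.016,-77.6)); print(r.get_state()["contact_force"])
c=eyes.capture("scene");bx=(215,110,320,230); print(blobs(mask(c,(5,120,80),(20,255,255),bx)))
print(blobs(mask(c,(165,120,40),(180,255,255),bx)|mask(c,(0,150,40),(4,255,255),bx)))
```

```text
t 23.23 tcp [ 0.4736 -0.2631  0.0159] rpy [-180.     -0.    -77.45] w 0.0495 gf 0.0
(0.4735, -0.2631, 0.016, -77.6) -> [-0.  0. -0.] turn 0.003 mm 0.1 deg 0.2
[-0.38351122  0.16761809  0.06343137]
[(93, array([301.2, 174.3]), [array([301. , 174.5]), array([15.,  6.]), np.float64(90.0)]), (18, array([270.5, 186. ]), [array([270.5, 186. ]), array([2., 5.]), np.float64(90.0)])]
[(29, array([259.9, 185.9]), [array([259.8, 185.5]), array([ 3.1, 11.2]), np.float64(9.5)])]
```

Request:
step_arm:
  plan:
    - [0,0.012,0,0,52]
    - [0,0.014,0,0,52]
    - [0,0.014,-0.03,0,52]
    - [0,0.014,-0.08,0,52]
    - [0,0.014,-0.18,0,52]
    - [0,0.014,-0.32,0,52]
    - [0,0.014,-0.46,0,52]
    - [0,0.014,-0.55,0,52]
    - [0.0,0.014,-0.6,0,52]

```text
time_s: 24.03
tcp_pos: [0.4716, -0.2645, 0.1704]
eef_rot: [-179.7, -0.2, -77.4]
contact_force: [1.4, -0.4, 0.2]
gripper_width: 0.0521
gripper_force: 0.0
```

Request:
step_arm:
  plan:
    - [-0.1,0,0,0,52]
    - [-0.25,0,0,0,52]
    - [-0.4,0,0,0,52]
    - [-0.55,0,0,0,52]
    - [-0.7,0,0,0,52]
    - [-0.85,0,0,0,52]
    - [-1,0,0,0,52]
    - [-1,0,0,0,52]
    - [-1,0,0,0,52]

```text
time_s: 24.78
tcp_pos: [0.4157, -0.0179, 0.1668]
eef_rot: [-179.9, 0.0, -77.2]
contact_force: [-0.5, 0.3, -0.1]
gripper_width: 0.0522
gripper_force: 0.0
```

Run:
```python
from h import *
gate()
O=np.array([.506,-.2547]); a=np.radians(12.4); R=np.array([[np.cos(a),np.sin(a)],[-np.sin(a),np.cos(a)]])
for n,bx in(("top",(395,230,460,340)),("scene",(215,140,300,230))):
  for rep in range(2):
    c=eyes.capture(n)
    k=mask(c,(100,90,30),(130,255,255),bx); rd=mask(c,(165,120,40),(180,255,255),bx)|mask(c,(0,150,40),(4,255,255),bx)
    P=np.argwhere(k|rd)[:,::-1].astype(np.float32); m=cv2.minAreaRect(P); box=cv2.boxPoints(m)
    print(n,len(P),"centre ramp",(R@(onz(n,m[0],.056)-O)).round(4),"corners",[(R@(onz(n,q,.052)-O)).round(3).tolist() for q in box])
```

```text
top [(77, array([423.1, 302.3]), [array([426.7, 301.5]), array([ 3.5, 37.7]), np.float64(78.7)])]
top arm dir -79.93509 mid 0.4492333 -0.25278673 y -0.30172722995503776 -0.22072606577804496 73
scene [(91, array([301.2, 174.3]), [array([301. , 174.5]), array([15.,  6.]), np.float64(90.0)]), (23, array([270.1, 185.8]), [array([270.5, 185.5]), array([7., 3.]), np.float64(0.0)])]
scene arm dir -90.131775 mid 0.44920686 -0.22910108 y -0.23825892719945463 -0.2202924890821507 22
top 319 centre ramp [-0.0356  0.0001] corners [[-0.021, 0.034], [-0.019, -0.035], [-0.051, -0.035], [-0.052, 0.033]]
top 317 centre ramp [-0.0362 -0.    ] corners [[-0.021, 0.033], [-0.021, -0.035], [-0.052, -0.035], [-0.052, 0.033]]
scene 185 centre ramp [-0.0262 -0.0017] corners [[-0.012, -0.029], [-0.045, -0.035], [-0.048, 0.023], [-0.015, 0.028]]
scene 185 centre ramp [-0.0304 -0.0029] corners [[-0.021, -0.031], [-0.058, -0.034], [-0.048, 0.023], [-0.011, 0.024]]
```

Run:
```python
from plant import workorder
print(workorder.close_job())
```

```text
the job is handed in; nothing more can be done
None
```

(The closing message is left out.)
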